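# Seat a taper arbor in the setting stand and tap it until it locks

### The job

Take the plain arbor (the tool holder with the flat-ended round nose) out of the wooden rack, set it gently, taper down, into the socket of the setting stand and let go of it. Tap its nose down with the brass bar, in at least two separate taps with the bar lifted clear between them and never a hard blow, until the taper is locked and firm taps no longer sink it. Then stand the bar back on its rubber mat; leave the other tool holders where they are.

Things in the scene. Friction and masses are not known exactly. Their poses are not given: they have to be found in the camera images.
- arbor: Plain steel arbor, 0.4 kg, loose: flange 52 mm across, 8 mm thick; above it a plain flat-ended nose 26 mm across, 40 mm tall; below it a taper shank 48 mm long, 28 mm across at the flange, 14.5 mm at the tip. Starts upright in any one of the rack's three holes, hanging by its flange, about 3 mm of play. Origin: on the axis at the flange's underside; z along the axis to the nose.
- arbor_top (a point): Centre of the flat end of the arbor's nose, 48 mm above the arbor's origin.
- stand: Setting stand, fixed: round green foot 120 mm across, 15 mm high; on it a steel cup 72 mm across, 75 mm high in all, flat rim, a 31 mm mouth open to the top. In it, out of sight, a tapered sleeve that slides down a little before it meets its seat; both heights differ every time, so the end must be felt. Locked, the flange stays 4 to 16 mm above the rim. Origin: on its axis at bench level.
- socket_mouth (a point): Centre of the socket's mouth, level with the rim, 75 mm above the bench; z up. The shank first bears with the flange 8 to 24 mm above the rim. A push of 4 to 6 N then slides it down 1 to 6 mm with the sleeve; on the seat the push needed climbs to 10 to 16 N within a few mm, and it stops dead: locked, it does not spring back. Two or three taps of 12 to 20 N do it; over 40 N is a hard blow.
- bar: Brass tapping bar, 0.28 kg, 72 mm tall, standing upright on the mat: a foot disc 34 mm across and 12 mm thick at the bottom, above it a round handle 22 mm across and 60 mm tall. It taps with the underside of its foot; fingers closed just above the foot can bear down on the disc. Origin: centre of the underside of the foot; z up the handle. Loose.
- mat: Fixed black rubber mat, 120 x 120 x 4 mm, on the bench. Origin: centre of its underside, on the bench.
- rack: Fixed wooden block with three holes in a row along its y axis at y = -70, 0 and 70 mm; 90 mm in x, 230 mm in y, 65 mm high; holes 35 mm across and 58 mm deep. Origin: centre of its underside, on the bench.
- collet: Another tool holder in the rack, to be left: same shank and flange, with a thick round nut 44 mm across; its top is 56 mm above the rack's top. Origin at the underside of its flange.
- centre: Another tool holder in the rack, to be left: same shank and flange, with a pointed nose ending 48 mm above the rack's top. Origin at the underside of its flange.
Mind the look-alikes: they are no part of the job. What is shaped like the arbor but blue, orange or purple is not meant.

How it is judged:
By the outcome, as a careful person would: the job done as asked, in the order asked, and still so for the second after the job is handed in, with the robot touching nothing.
It also fails if it takes over 72 s, if anything falls off the work surface, if the arm or the gripper's body presses on something with over 40 N, if the wrist force passes 120 N, or if a joint passes its speed limit or range.

### The arm

A 6-joint arm with a two-finger parallel gripper is mounted at the origin on the work surface. World frame = base frame: x ahead of the robot, y to its left, z up, the work surface at z = 0. Lengths are in mm, angles in rad, forces in N, time in s.
With the tool pointing down it reaches from about 350 to 875 mm from the base axis. Payload 4.2 kg.
Tool frame: the origin (TCP) lies midway between the tips of the shut fingers; the grasp point (between the pads) lies 19 mm behind it; z points along the fingers, y is the direction in which the jaws open and shut (so a half turn about z gives the same grasp; the last joint's range is limited). The gripper opens to 85 mm and grips with 20 to 120 N. Pads are 22 mm wide; open, the fingers measure 114 mm over their backs; the gripper's body (76 mm by 85 mm) begins 54 mm behind the grasp point. The pads swing forward as they close: fully open they stand 13 mm farther back than shut.
Start: joints at [1.559, 0.385, 0.008, 0, -1.194, -0.259], TCP at [167.157, 602.211, 231.312] pointing down, gripper open.
Joint ranges: [-3.14, 3.14], [-1.21, 2.06], [-1.07, 1.41], [-3.16, 2.05], [-2.99, -0.16], [-3.1, 3.1]. Speed limits (rad/s): [2.79, 2.79, 3.14, 3.14, 3.14, 3.14].

### API

Orientations are given as a unit quaternion [x, y, z, w].
In Python, from bench import arm, eyes, nets gives the robot as it stands.
- The arm moves only by the tool jog_arm, never from a script. Its argument "rows" is a list of rows, each a list of 3 entries, a list of its own where there are three numbers: the shift along the tool's x, y, z in cm, then the turn, a rotation vector about the tool's x, y, z in degrees, then the finger opening in cm, from 0 to 8.54. In form: [[[x, y, z], [ax, ay, az], jaw], ...]. A call has 1 to 10 rows; each row shifts and turns the commanded pose from where the row before left it, along the tool's axes as they then stand; what a row does not reach is not made up. A row lasts 1/8 s, in which the tool goes at most 62.5 mm and 10.7 degrees, less where a joint would pass 70% of its speed; a pose out of reach is approached as far as the arm can. A call with a gripper value outside its range is refused whole. The fingers move at their own pace and stop on an object; the grip force is fixed at half the most. Time passes only in rows, so rows that do not move let the fingers close. It gives the time, the measured TCP pose, the force and the opening at its end, in the units of the state.
- arm.read_state(): the state, without advancing time (a new reading comes with each control period).
- eyes.get_image(name): name is "side" or "top" or "wrist"; returns the picture (384x512x3 uint8, red, green, blue); there is no depth.
- eyes.camera_model(name): a dict with "K" (3x3 intrinsics, pixels), "rvec" (rotation vector, rad) and "tvec" (3), from world to camera coordinates, as OpenCV has them. Camera axes: x right, y down, z forward; pixel columns grow to the right and rows downward; lengths in mm; the calibration is good to about 2 mm. A picture is of the moment at which its call begins: read the wrist's pose just before it. camera_model takes no time and is no camera call; for the wrist camera it gives the pose at the moment of the call.
- arm.job_done(): hands the job in, once; it reports no verdict.
Trained networks look in the newest picture that a camera, given by its name, has taken for a name from the list of things; names that differ only in an ending like _2 or _b are one class to them, and where a whole thing is asked for, a point or a joint stands for the part that bears it (a point fixed in the world has none). Each returns a list of dicts, best first, with "conf" (0 to 1); they miss things now and then, are a little off and sometimes report something else, mostly with a low value. They report only what shows in the picture. A call takes as long as a camera call. They do not tell look-alikes from the thing itself.
- nets.boxes_of(camera, name): "position" ([column, row] as shares, 0 to 1, of the picture: columns of its width, rows of its height, amid what is visible of it).
The state is a dict: "clock": time; "joints": joint angles; "joint_vel": joint speeds; "joint_efforts": joint torques, N m; "position": TCP position; "ee_rot": TCP orientation; "contact_force": force on the tool from outside, world axes, zero at the start; "wrist_torque": the same for the moment, N m; "gripper_width": finger opening in mm.
Only numpy, scipy, OpenCV 4.12 (cv2) and the standard library are available. Lean on these libraries where they do the work, as an engineer would, in place of code of your own. Each camera call takes 0.05 s, during which the arm holds its last target.

## Working session

There is one attempt and no reset: what is moved stays moved. The work goes in short steps, Python scripts to look and compute and a tool call to move; the robot and the scene stay as the last step left them, time stands still between calls to the robot, and variables do not carry over. Pictures are saved under pics/ and viewed, and the job is handed in when it is done.

Besides the shell and the picture viewer there is one more tool, called as name(argument=value, ...), one argument or row to a line, values as JSON. jog_arm: Moves the arm, as the interface text tells. Its arguments: {"type":"object","properties":{"rows":{"type":"array","items":{"type":"array"}}},"required":["rows"]}

```bash
mkdir -p pics; ls; cat > h.py <<'E'
import numpy as np, cv2
from bench import arm, eyes, nets
from scipy.spatial.transform import Rotation as R
def snap(c,n):
    im=eyes.get_image(c); cv2.imwrite(f'pics/{n}.png',im[:,:,::-1]); return im
def ray(c,uv,cm=None):
    m=cm or eyes.camera_model(c); K=np.array(m['K']);Rm=cv2.Rodrigues(np.array(m['rvec'],float))[0];t=np.array(m['tvec'],float).ravel()
    o=-Rm.T@t; d=Rm.T@np.linalg.inv(K)@np.array([uv[0],uv[1],1.]); return o,d
def atz(c,uv,z,cm=None):
    o,d=ray(c,uv,cm); return o+d*(z-o[2])/d[2]
def proj(c,p,cm=None):
    m=cm or eyes.camera_model(c); q,_=cv2.projectPoints(np.array(p,float).reshape(-1,1,3),np.array(m['rvec'],float),np.array(m['tvec'],float),np.array(m['K'],float),None); return q.reshape(-1,2)
E
python3 - <<'E'
from h import *
for c in ('side','top','wrist'):
    snap(c,c+'0')
    for n in ('arbor','stand','bar','mat','rack','collet','centre'):
        for b in nets.boxes_of(c,n)[:4]:
            print(c,n,round(b['conf'],2),np.round(np.array(b['position'])*[512,384],1))
s=arm.read_state();print(s)
for c in ('side','top','wrist'):print(c,eyes.camera_model(c))
E
```

```text
pics
side arbor 0.86 [212.3 242.5]
side arbor 0.74 [222.5 200.8]
side arbor 0.72 [208.5 217.4]
side arbor 0.64 [252.8 213.3]
side stand 0.83 [297.5 169.5]
side bar 0.84 [250.8 288.5]
side bar 0.39 [269.4 184.2]
side mat 0.67 [260.5 301.3]
side rack 0.75 [257.3 225.5]
side collet 0.86 [268.1 184.9]
side collet 0.28 [261.6 301.7]
side centre 0.58 [254.6 213.4]
side centre 0.55 [266.  200.1]
top arbor 0.94 [222.7 195.3]
top arbor 0.85 [256.3 143.2]
top arbor 0.66 [216.7 146.8]
top arbor 0.63 [174.2 161.8]
top stand 0.87 [389.  218.5]
top bar 0.83 [126.4 220.8]
top mat 0.67 [393.3 220.5]
top mat 0.63 [131.5 227.4]
top mat 0.61 [257.2 197.4]
top rack 0.75 [249.4 203.5]
top collet 0.6 [289.2 200.4]
top centre 0.93 [257.8 198.9]
{'clock': 1.2, 'joints': array([ 1.55860583e+00,  3.84702629e-01,  7.90099121e-03,  3.20573093e-06,
       -1.19402037e+00, -2.58602395e-01]), 'joint_vel': array([-0.00023691,  0.00178765,  0.00015156, -0.00016294, -0.00053183,
        0.00171328]), 'joint_efforts': array([ 1.45066668e-03, -3.92095327e+01,  1.88613868e+01,  4.19063017e+00,
       -3.89201887e-04, -6
[... 477 characters left out ...]
  ,   1.        ]]), 'rvec': array([ 0.32054722, -2.61814046,  1.49268694]), 'tvec': array([ 566.80202974,  143.96210956, 1083.55368072])}
top {'K': array([[370.63258855,   0.        , 254.88004426],
       [  0.        , 370.63258855, 197.10836549],
       [  0.        ,   0.        ,   1.        ]]), 'rvec': array([ 2.1689859 , -2.21076833,  0.08002876]), 'tvec': array([ 26.10897777, 567.2765392 , 814.76622774])}
wrist {'K': array([[341.38544768,   0.        , 261.38688927],
       [  0.        , 341.38544768, 193.11034064],
       [  0.        ,   0.        ,   1.        ]]), 'rvec': array([-1.76434962,  2.31997124,  0.38983573]), 'tvec': array([625.82331152, -41.20424379, 381.43851179])}
```

View pics/side0.png

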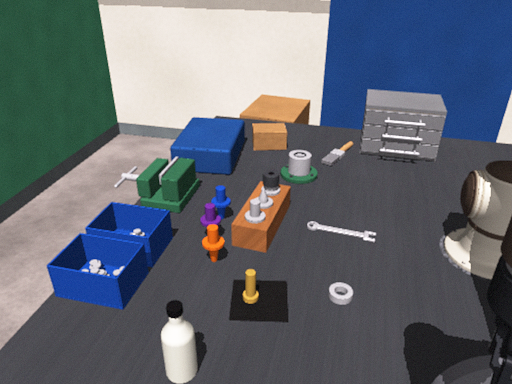

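View pics/top0.png

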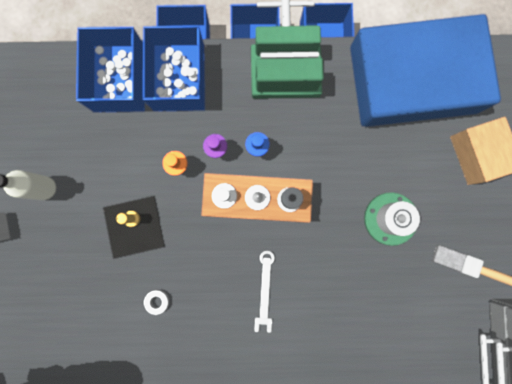

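View pics/wrist0.png

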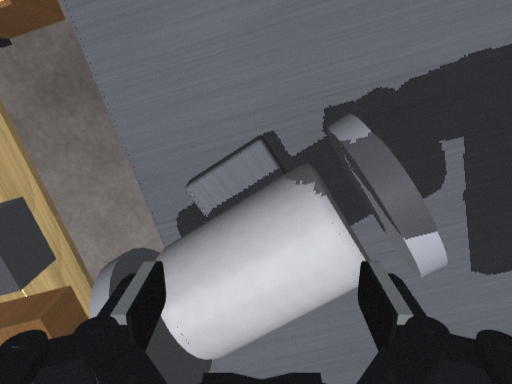

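```bash
python3 - <<'E'
from h import *
t=cv2.imread('pics/top0.png');s=cv2.imread('pics/side0.png')
a=cv2.resize(t[165:230,195:325],None,fx=6,fy=6,interpolation=3)
cv2.imwrite('pics/ctop.png',a)
b=np.hstack([cv2.resize(s[165:255,225:325],None,fx=4,fy=4,interpolation=3),cv2.resize(t[185:255,350:450],(400,280),interpolation=3)[:360] if 0 else cv2.copyMakeBorder(cv2.resize(t[185:250,355:430],None,fx=5,fy=5,interpolation=3),0,35,0,0,0)])
cv2.imwrite('pics/cside.png',b)
cv2.imwrite('pics/cbar.png',cv2.resize(t[190:262,95:175],None,fx=7,fy=7,interpolation=3))
o,_=ray('top',(0,0));print(o);o,_=ray('side',(0,0));print(o)
for uv,z in [((222.7,195.3),113),((256.3,198),113),((289,200),121),((389,218.5),15),((403,219),75),((123,218),76),((133,228),4)]:print(uv,atz('top',uv,z).round(1))
E
```

```text
[511.67580663  20.6419647  850.93485926]
[352.99925317 969.51721796 671.94203638]
(222.7, 195.3) [566.2  80.  113. ]
(256.3, 198) [559.5  13.1 113. ]
(289, 200) [553.8 -51.3 121. ]
(389, 218.5) [ 513.9 -286.3   15. ]
(403, 219) [ 512.1 -293.6   75. ]
(123, 218) [525.4 291.3  76. ]
(133, 228) [503.5 293.6   4. ]
```

View pics/ctop.png

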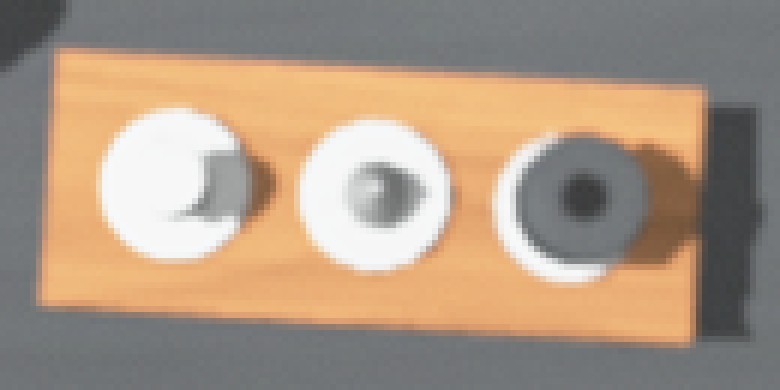

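View pics/cside.png

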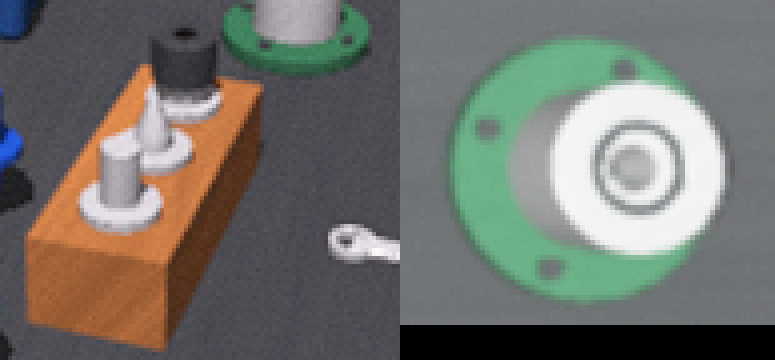

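View pics/cbar.png

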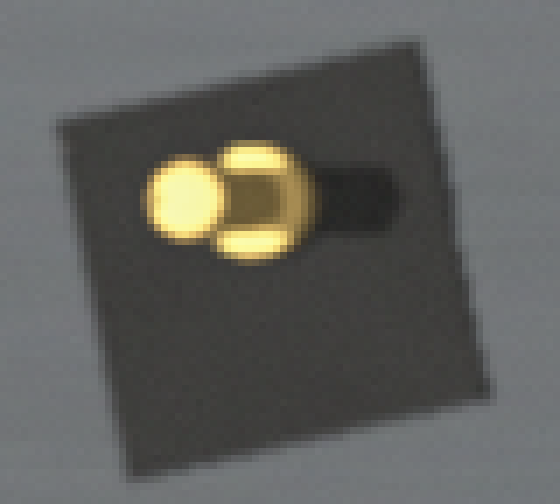

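Candidates (top view): grey arbor in the rack's left hole (224,196), centre (257,198), collet (290,200), loose orange (175,162), purple (215,147) and blue (257,144) look-alikes. The crop shows a plain flat cylindrical nose on grey steel at (224,196), so that's the one. The stand rim is at (402,219), and the bar is on the mat at (122,219).

```bash
cat >> h.py <<'E'
def plan(p,yaw_y=None,n=None,jaw=None):
    """rows to world TCP p, tool pointing down with tool y at world angle yaw_y (mod 180)"""
    s=arm.read_state(); P=np.array(s['position']); Rm=R.from_quat(s['ee_rot'])
    x,y,z=Rm.as_matrix().T
    if yaw_y is None: yaw_y=np.degrees(np.arctan2(y[1],y[0]))
    c=np.degrees(np.arctan2(y[1],y[0])); d=(yaw_y-c+90)%180-90
    a=np.radians(c+d); Y=np.array([np.cos(a),np.sin(a),0]);Z=np.array([0,0,-1.]);X=np.cross(Y,Z)
    T=R.from_matrix(np.array([X,Y,Z]).T)
    rv=(Rm.inv()*T).as_rotvec(degrees=True); dp=np.array(p)-P
    n=n or int(max(np.ceil(np.linalg.norm(rv)/10),np.ceil(np.linalg.norm(dp)/55),1))
    print('n',n,'rv',rv.round(2),'dp',dp.round(1))
    for i in range(n):
        Ri=Rm*R.from_rotvec(rv*i/n,degrees=True)
        print([list((Ri.inv().apply(dp/n)/10).round(2)),list((rv/n).round(2))])
def tip():
    s=arm.read_state(); y=R.from_quat(s['ee_rot']).as_matrix()
    print('t',round(s['clock'],2),'P',s['position'].round(2),'F',s['contact_force'].round(2),'w',round(s['gripper_width'],1),'yaw_y',np.degrees(np.arctan2(y[1,1],y[0,1])).round(2),'z',y[:,2].round(4))
E
python3 - <<'E'
from h import *
for nm,uv,z in [('arbflange',(223.6,195.6),73),('cenfl',(257,197),73),('colfl',(290.4,199.3),73),('rim',(402.0,218.2),75),('bartop',(121.1,218.2),76),('barfoot',(130.6,218.6),16)]:print(nm,atz('top',uv,z).round(1))
# rack corners
cs=[(60,50),(706,90),(690,343),(42,302)]
for c in cs: print('rk',atz('top',(195+c[0]/6-.4,165+c[1]/6-.4),65).round(1))
m=eyes.camera_model('wrist');o,_=ray('wrist',(256,192));s=arm.read_state();print('cam in tool',R.from_quat(s['ee_rot']).inv().apply(o-s['position']).round(1), R.from_quat(s['ee_rot']).inv().apply(ray('wrist',(261,193))[1]).round(3))
plan([560,60,231],-5)
E
```

```text
arbflange [568.5  81.4  73. ]
cenfl [564.2  11.2  73. ]
colfl [558. -59.  73.]
rim [ 513.8 -291.6   75. ]
bartop [525.1 295.2  76. ]
barfoot [524.8 295.2  16. ]
rk [618.3 121.8  65. ]
rk [ 599.7 -107.6   65. ]
rk [510.1 -99.3  65. ]
rk [528.9 129.1  65. ]
cam in tool [  85.5   -0.9 -142.6] [-0.327 -0.001  0.945]
n 13 rv [ 0.   -0.   79.48] dp [ 3.928e+02 -5.422e+02 -3.000e-01]
[[np.float64(4.03), np.float64(3.21), np.float64(0.0)], [np.float64(0.0), np.float64(-0.0), np.float64(6.11)]]
[[np.float64(4.35), np.float64(2.76), np.float64(0.0)], [np.float64(0.0), np.float64(-0.0), np.float64(6.11)]]
[[np.float64(4.62), np.float64(2.28), np.float64(0.0)], [np.float64(0.0), np.float64(-0.0), np.float64(6.11)]]
[[np.float64(4.83), np.float64(1.78), np.float64(0.0)], [np.float64(0.0), np.float64(-0.0), np.float64(6.11)]]
[[np.float64(5.0), np.float64(1.26), np.float64(0.0)], [np.float64(0.0), np.float64(-0.0), np.float64(6.11)]]
[[np.float64(5.1), np.float64(0.72), np.float64(0.0)], [np.float64(0.0), np.float64(-0.0), np.float64(6.11)]]
[[np.float64(5.15), np.float64(0.17), np.float64(0.0)], [np.float64(0.0), np.float64(-0.0), np.float64(6.11)]]
[[np.float64(5.14), np.float64(-0.38), np.float64(0.0)], [np.float64(0.0), np.float64(-0.0), np.float64(6.11)]]
[[np.float64(5.07), np.float64(-0.93), np.float64(0.0)], [np.float64(0.0), np.float64(-0.0), np.float64(6.11)]]
[[np.float64(4.94), np.float64(-1.46), np.float64(0.0)], [np.float64(0.0), np.float64(-0.0), np.float64(6.11)]]
[[np.float64(4.76), np.float64(-1.98), np.float64(0.0)], [np.float64(0.0), np.float64(-0.0), np.float64(6.11)]]
[[np.float64(4.52), np.float64(-2.47), np.float64(0.0)], [np.float64(0.0), np.float64(-0.0), np.float64(6.11)]]
[[np.float64(4.23), np.float64(-2.94), np.float64(0.0)], [np.float64(0.0), np.float64(-0.0), np.float64(6.11)]]
```

jog_arm(
  rows=[
    [[4.03, 3.21, 0], [0, 0, 6.1], 6],
    [[4.35, 2.76, 0], [0, 0, 6.1], 6],
    [[4.62, 2.28, 0], [0, 0, 6.1], 6],
    [[4.83, 1.78, 0], [0, 0, 6.1], 6],
    [[5.0, 1.26, 0], [0, 0, 6.1], 6],
    [[5.1, 0.72, 0], [0, 0, 6.1], 6],
    [[5.15, 0.17, 0], [0, 0, 6.1], 6],
    [[5.14, -0.38, 0], [0, 0, 6.1], 6],
    [[5.07, -0.93, 0], [0, 0, 6.1], 6],
    [[4.94, -1.46, 0], [0, 0, 6.1], 6],
  ],
)

```text
clock: 2.45
position: [470.8, 183.9, 231.7]
ee_rot: [0.784, -0.62, 0.0, -0.0]
contact_force: [0.6, 1.2, 0.1]
gripper_width: 60.0
```

```bash
python3 - <<'E'
from h import *
tip();plan([567,81.5,215],-4.4)
E
```

```text
t 2.45 P [470.84 183.95 231.69] F [0.62 1.16 0.14] w 60.0 yaw_y -166.7 z [ 8.e-04  5.e-04 -1.e+00]
n 3 rv [-0.05  0.03 17.7 ] dp [  96.2 -102.4  -16.7]
[[np.float64(4.06), np.float64(-2.33), np.float64(0.56)], [np.float64(-0.02), np.float64(0.01), np.float64(5.9)]]
[[np.float64(3.8), np.float64(-2.74), np.float64(0.56)], [np.float64(-0.02), np.float64(0.01), np.float64(5.9)]]
[[np.float64(3.5), np.float64(-3.11), np.float64(0.56)], [np.float64(-0.02), np.float64(0.01), np.float64(5.9)]]
```

jog_arm(
  rows=[
    [[4.06, -2.33, 0.56], [0, 0, 5.9], 6],
    [[3.8, -2.74, 0.56], [0, 0, 5.9], 6],
    [[3.5, -3.11, 0.56], [0, 0, 5.9], 6],
    [[0, 0, 0], [0, 0, 0], 6],
    [[0, 0, 0], [0, 0, 0], 6],
  ],
)

```text
clock: 3.08
position: [566.2, 83.1, 214.4]
ee_rot: [-0.681, 0.733, 0.0, -0.0]
contact_force: [0.4, 0.2, -0.3]
gripper_width: 60.0
```

```bash
python3 - <<'E'
from h import *
tip();m=eyes.camera_model('wrist');im=snap('wrist','w1')
for n in ('arbor','centre','collet'):
    for b in nets.boxes_of('wrist',n)[:3]: print(n,b['conf'],np.array(b['position'])*[512,384])
print(proj('wrist',[[568.5,81.4,113],[568.5,81.4,73]],m))
E
```

```text
t 3.08 P [566.16  83.1  214.39] F [ 0.41  0.24 -0.31] w 60.0 yaw_y 175.78 z [-4.e-04 -0.e+00 -1.e+00]
arbor 0.89 [257.8944 176.7936]
arbor 0.82 [203.8784 276.0192]
arbor 0.73 [118.2208  97.4976]
centre 0.88 [256.9216  96.    ]
collet 0.96 [256.8192  14.2848]
[[259.74738064 190.33279426]
 [259.97103019 175.55200443]]
```

View pics/w1.png

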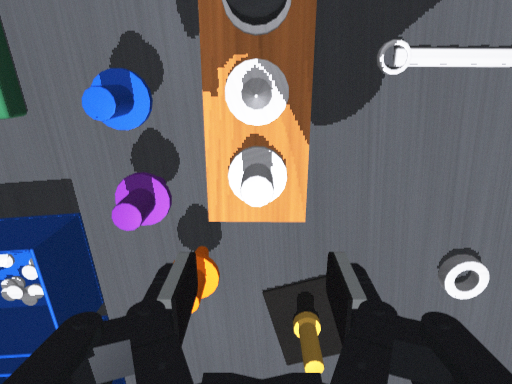

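```bash
python3 - <<'E'
from h import *
im=cv2.imread('pics/w1.png')
cv2.imwrite('pics/cw1.png',cv2.resize(im[135:220,205:310],None,fx=7,fy=7,interpolation=3))
print(atz('wrist',(257.5,176),73),atz('wrist',(257.3,189),113))
E
```

```text
[570.61638263  82.84576618  73.        ] [570.17364537  81.41956316 113.        ]
```

View pics/cw1.png

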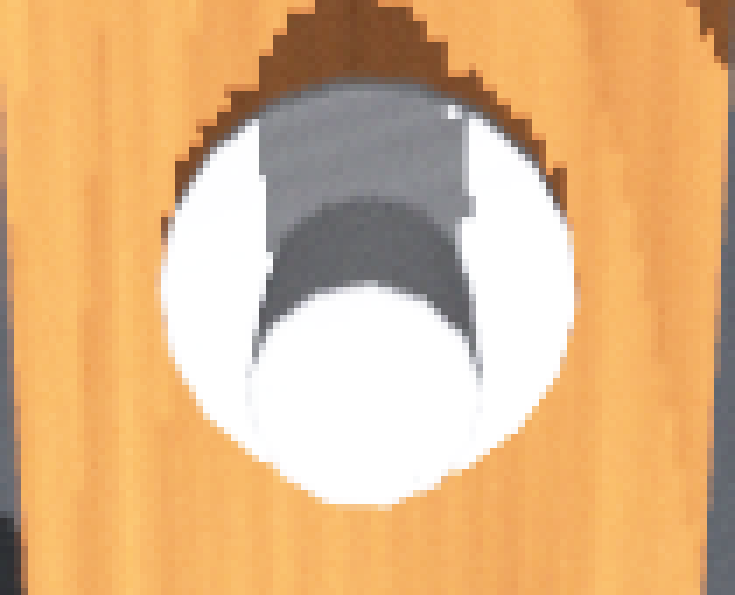

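jog_arm(
  rows=[
    [[0.25, -0.35, 2], [0, 0, 0], 5],
    [[0, 0, 4], [0, 0, 0], 5],
    [[0, 0, 4], [0, 0, 0], 5],
    [[0, 0, 2.5], [0, 0, 0], 5],
    [[0, 0, 1], [0, 0, 0], 5],
    [[0, 0, 0], [0, 0, 0], 5],
  ],
)

```text
clock: 4.03
position: [569.7, 80.9, 79.7]
ee_rot: [-0.681, 0.732, -0.0, -0.0]
contact_force: [-0.0, 0.1, 0.8]
gripper_width: 49.8
```

```bash
python3 - <<'E'
from h import *
tip();snap('wrist','w2');s=snap('side','s2')
cv2.imwrite('pics/cs2.png',cv2.resize(s[130:260,190:330],None,fx=4,fy=4,interpolation=3)[:,:,::-1])
E
```

```text
t 4.03 P [569.67  80.87  79.68] F [-0.03  0.1   0.78] w 49.8 yaw_y 175.84 z [-0.e+00 -2.e-04 -1.e+00]
```

View pics/w2.png

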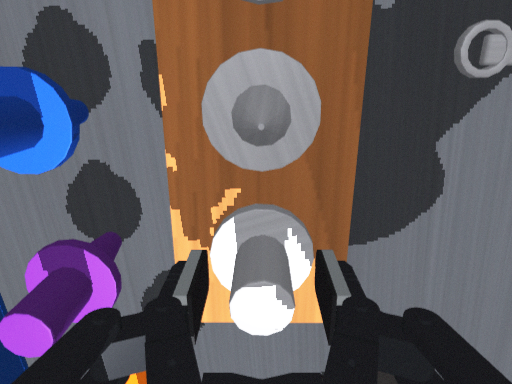

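View pics/cs2.png

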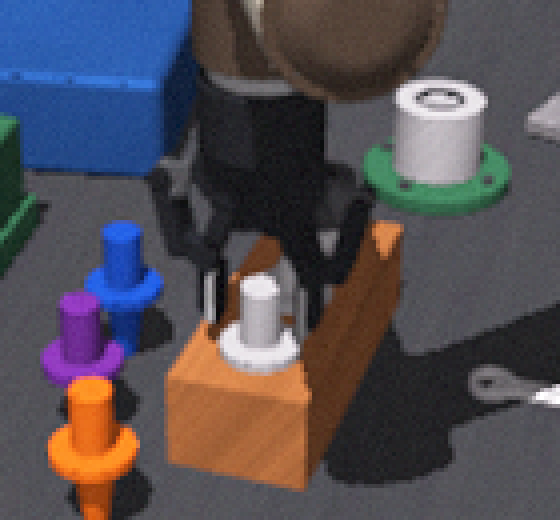

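```bash
python3 - <<'E'
from h import *
for uv,z in [((261.8,307.5),113),((262,252),73)]:print(atz('wrist',uv,z))
E
```

```text
[571.54765986  82.19756262 113.        ]
[571.37572843  80.11125309  73.        ]
```

jog_arm(
  rows=[
    [[0, 0, 0], [0, 0, 0], 3],
    [[0, 0, 0], [0, 0, 0], 1],
    [[0, 0, 0], [0, 0, 0], 1],
    [[0, 0, 0], [0, 0, 0], 1],
    [[0, 0, 0], [0, 0, 0], 1],
  ],
)

```text
clock: 4.75
position: [570.1, 80.7, 80.9]
ee_rot: [-0.681, 0.733, -0.0, 0.001]
contact_force: [-3.3, 0.7, 5.6]
gripper_width: 24.6
```

jog_arm(
  rows=[
    [[0, 0, -0.5], [0, 0, 0], 1],
    [[0, 0, -1], [0, 0, 0], 1],
    [[0, 0, -2], [0, 0, 0], 1],
    [[0, 0, -3], [0, 0, 0], 1],
    [[0, 0, -4], [0, 0, 0], 1],
    [[0, 0, -4], [0, 0, 0], 1],
    [[0, 0, -0.5], [0, 0, 0], 1],
    [[0, 0, 0], [0, 0, 0], 1],
  ],
)

```text
clock: 5.75
position: [568.8, 80.3, 228.4]
ee_rot: [-0.68, 0.733, 0.001, -0.001]
contact_force: [-1.2, 0.0, -4.0]
gripper_width: 24.3
```

```bash
python3 - <<'E'
from h import *
tip();snap('wrist','w3');plan([514,-291.5,231],-4.4,n=9)
E
```

```text
t 5.75 P [568.75  80.34 228.42] F [-1.15  0.01 -4.03] w 24.3 yaw_y 175.75 z [-2.e-03  3.e-04 -1.e+00]
n 9 rv [ 0.22 -0.05  0.15] dp [ -54.4 -371.7    3.5]
[[np.float64(4.16), np.float64(0.3), np.float64(-0.03)], [np.float64(0.02), np.float64(-0.01), np.float64(0.02)]]
[[np.float64(4.16), np.float64(0.3), np.float64(-0.03)], [np.float64(0.02), np.float64(-0.01), np.float64(0.02)]]
[[np.float64(4.16), np.float64(0.29), np.float64(-0.04)], [np.float64(0.02), np.float64(-0.01), np.float64(0.02)]]
[[np.float64(4.16), np.float64(0.29), np.float64(-0.04)], [np.float64(0.02), np.float64(-0.01), np.float64(0.02)]]
[[np.float64(4.16), np.float64(0.29), np.float64(-0.04)], [np.float64(0.02), np.float64(-0.01), np.float64(0.02)]]
[[np.float64(4.16), np.float64(0.29), np.float64(-0.04)], [np.float64(0.02), np.float64(-0.01), np.float64(0.02)]]
[[np.float64(4.16), np.float64(0.29), np.float64(-0.04)], [np.float64(0.02), np.float64(-0.01), np.float64(0.02)]]
[[np.float64(4.16), np.float64(0.29), np.float64(-0.04)], [np.float64(0.02), np.float64(-0.01), np.float64(0.02)]]
[[np.float64(4.16), np.float64(0.29), np.float64(-0.04)], [np.float64(0.02), np.float64(-0.01), np.float64(0.02)]]
```

View pics/w3.png

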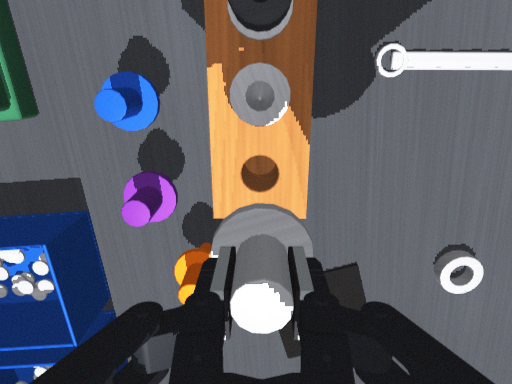

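jog_arm(
  rows=[
    [[3, 0.2, 0], [0, 0, 0], 1],
    [[4.5, 0.31, 0], [0, 0, 0], 1],
    [[4.5, 0.31, 0], [0, 0, 0], 1],
    [[4.5, 0.31, 0], [0, 0, 0], 1],
    [[4.5, 0.31, 0], [0, 0, 0], 1],
    [[4.5, 0.31, 0], [0, 0, 0], 1],
    [[4.5, 0.31, 0], [0, 0, 0], 1],
    [[4.5, 0.31, 0], [0, 0, 0], 1],
    [[2.5, 0.2, 0], [0, 0, 0], 1],
    [[0.5, 0.0, 0], [0, 0, 0], 1],
  ],
)

```text
clock: 7.05
position: [515.0, -292.8, 226.8]
ee_rot: [-0.68, 0.734, 0.002, -0.001]
contact_force: [0.7, 0.9, -4.0]
gripper_width: 24.8
```

jog_arm(
  rows=[
    [[0, 0, 1], [0, 0, 0], 1],
    [[0, 0, 1], [0, 0, 0], 1],
    [[0, 0, 0.8], [0, 0, 0], 1],
    [[0, 0, 0], [0, 0, 0], 1],
    [[0, 0, 0], [0, 0, 0], 1],
  ],
)

```text
clock: 7.68
position: [516.8, -291.5, 201.8]
ee_rot: [-0.681, 0.732, -0.0, 0.0]
contact_force: [0.7, 0.9, -3.6]
gripper_width: 24.4
```

```bash
python3 - <<'E'
from h import *
tip();w=snap('wrist','w4');s=snap('side','s4');t=snap('top','t4')
cv2.imwrite('pics/c4.png',np.hstack([cv2.resize(s[80:200,240:360],(400,400),interpolation=3),cv2.resize(t[160:280,340:460],(400,400),interpolation=3)])[:,:,::-1])
E
```

```text
t 7.67 P [ 516.85 -291.52  201.82] F [ 0.73  0.86 -3.57] w 24.4 yaw_y 175.82 z [ 6.e-04 -4.e-04 -1.e+00]
```

View pics/w4.png

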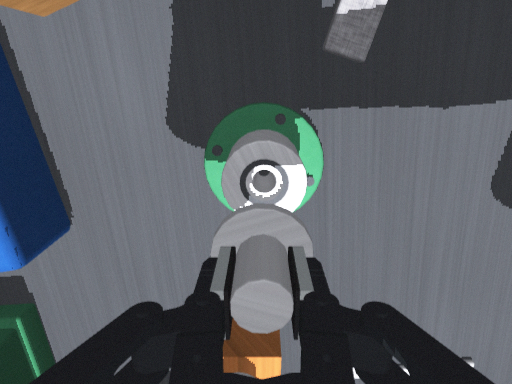

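View pics/c4.png

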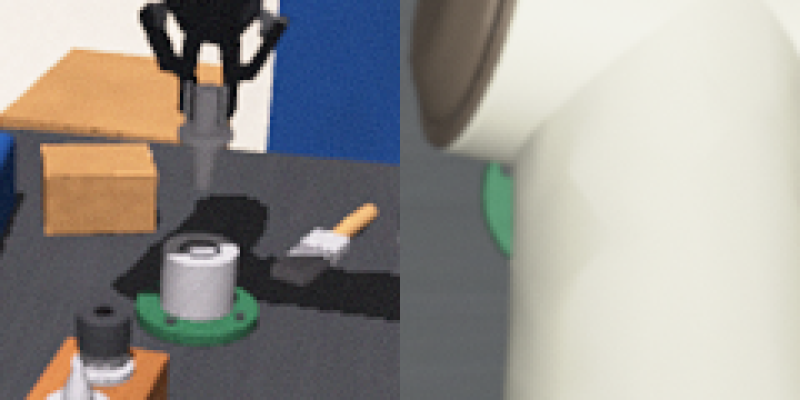

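```bash
python3 - <<'E'
from h import *
w=cv2.imread('pics/w4.png');s=cv2.imread('pics/side0.png')
a=cv2.resize(w[95:225,195:335],(700,650)[::1] and (600,557),interpolation=3)
cv2.imwrite('pics/cw4.png',a)
cv2.imwrite('pics/cs0.png',cv2.resize(s[145:190,270:330],None,fx=10,fy=10,interpolation=3))
print(atz('wrist',(264,178),75),atz('wrist',(261.5,310),235), 'nose top from wrist')
E
```

```text
[ 515.75027692 -295.26575427   75.        ] [ 517.97631413 -289.92159285  235.        ] nose top from wrist
```

View pics/cw4.png

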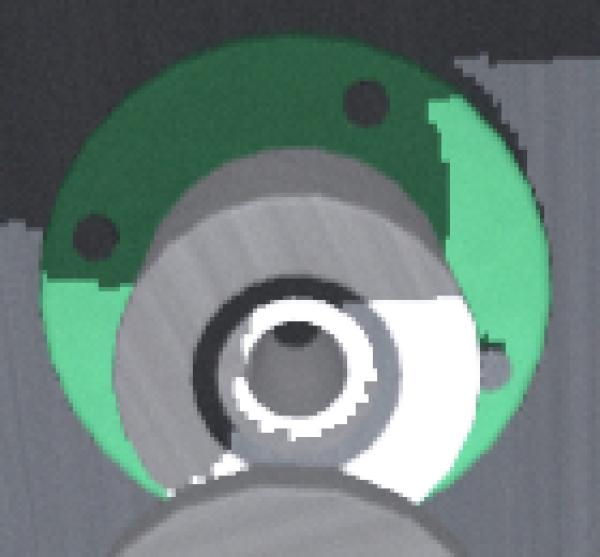

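View pics/cs0.png

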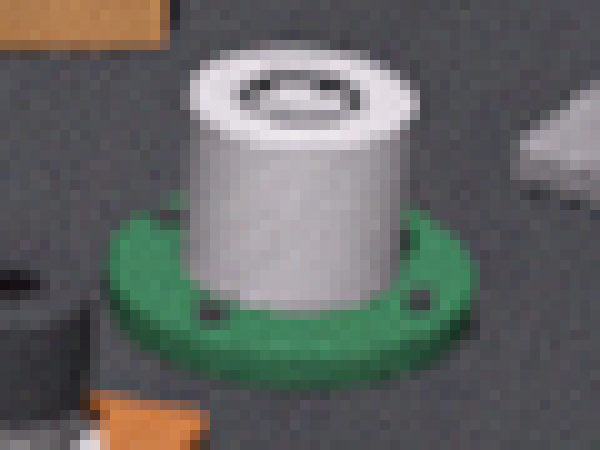

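```bash
python3 - <<'E'
from h import *
print(atz('wrist',(263.9,181.6),75),atz('side',(299.8,154.4),75))
print(proj('wrist',[[517,-291.5,235],[517,-291.5,195]]))
tip()
w=cv2.imread('pics/w4.png')
cv2.imwrite('pics/cw4b.png',cv2.resize(w[195:345,190:335],(580,600),interpolation=3))
E
```

```text
[ 516.05121488 -292.17891744   75.        ] [ 514.63492663 -288.26049504   75.        ]
[[263.73521763 306.43483531]
 [263.35016728 254.63932419]]
t 7.83 P [ 516.76 -291.69  202.05] F [ 0.15  0.56 -3.89] w 24.5 yaw_y 175.79 z [ 1.e-03 -4.e-04 -1.e+00]
```

View pics/cw4b.png

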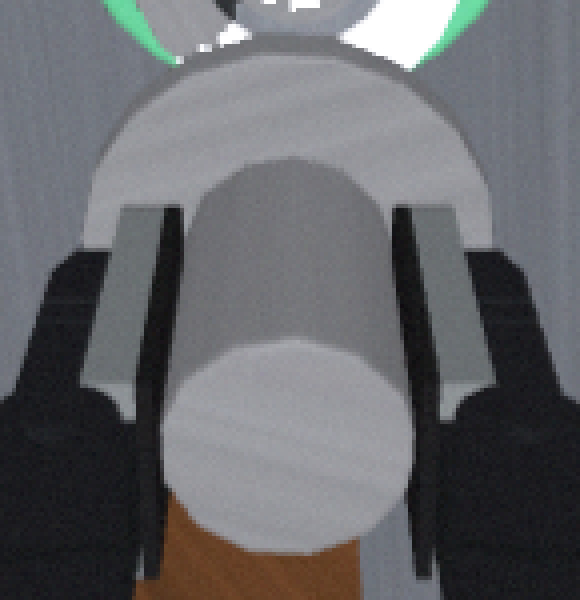

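jog_arm(
  rows=[
    [[0.05, 0.16, 0], [0, 0, 0], 1],
    [[0, 0, 2], [0, 0, 0], 1],
    [[0, 0, 2], [0, 0, 0], 1],
    [[0, 0, 1], [0, 0, 0], 1],
    [[0, 0, 0], [0, 0, 0], 1],
  ],
)

```text
clock: 8.45
position: [514.5, -292.1, 151.0]
ee_rot: [-0.681, 0.733, 0.001, -0.0]
contact_force: [-0.9, -0.2, -3.3]
gripper_width: 24.8
```

jog_arm(
  rows=[
    [[0, 0, 1], [0, 0, 0], 1],
    [[0, 0, 1], [0, 0, 0], 1],
    [[0, 0, 0.7], [0, 0, 0], 1],
    [[0, 0, 0], [0, 0, 0], 1],
  ],
)

```text
clock: 8.95
position: [514.4, -291.9, 123.7]
ee_rot: [-0.681, 0.733, 0.001, -0.0]
contact_force: [-0.1, 0.1, -3.2]
gripper_width: 24.6
```

```bash
python3 - <<'E'
from h import *
tip();s=snap('side','s5')
cv2.imwrite('pics/c5.png',cv2.resize(s[100:190,250:350],(600,540),interpolation=3)[:,:,::-1])
E
```

```text
t 8.95 P [ 514.39 -291.91  123.67] F [-0.05  0.13 -3.21] w 24.6 yaw_y 175.78 z [-1.7e-03  5.0e-04 -1.0e+00]
```

View pics/c5.png

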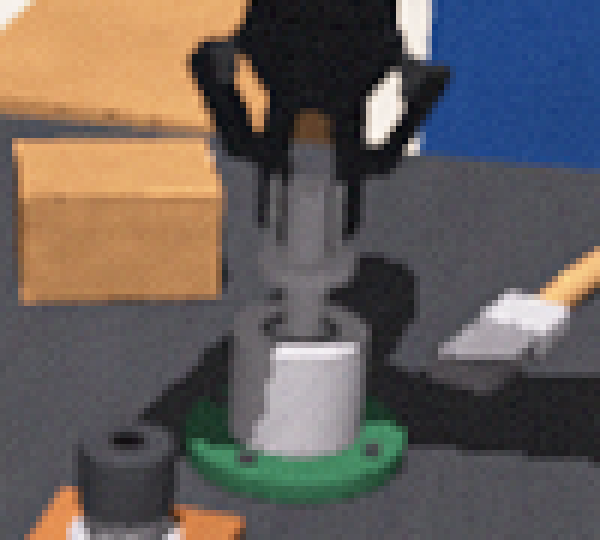

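jog_arm(
  rows=[
    [[0, -0.06, 0.3], [0, 0, 0], 1],
    [[0, 0, 0.3], [0, 0, 0], 1],
    [[0, 0, 0], [0, 0, 0], 1],
  ],
)

```text
clock: 9.38
position: [515.3, -292.0, 118.3]
ee_rot: [-0.681, 0.733, 0.0, -0.0]
contact_force: [-0.8, -0.5, -3.7]
gripper_width: 24.3
```

jog_arm(
  rows=[
    [[0, 0, 0.2], [0, 0, 0], 1],
    [[0, 0, 0], [0, 0, 0], 1],
  ],
)

```text
clock: 9.62
position: [515.4, -292.0, 116.4]
ee_rot: [-0.681, 0.733, 0.0, -0.0]
contact_force: [0.1, 0.1, -3.0]
gripper_width: 24.9
```

jog_arm(
  rows=[
    [[0, 0, 0.2], [0, 0, 0], 1],
    [[0, 0, 0], [0, 0, 0], 1],
  ],
)

```text
clock: 9.88
position: [515.3, -292.0, 114.3]
ee_rot: [-0.681, 0.733, 0.0, -0.0]
contact_force: [-0.9, 0.8, -4.0]
gripper_width: 24.8
```

jog_arm(
  rows=[
    [[0, 0, 0.15], [0, 0, 0], 1],
    [[0, 0, 0], [0, 0, 0], 1],
  ],
)

```text
clock: 10.12
position: [515.3, -292.0, 112.9]
ee_rot: [-0.681, 0.733, 0.0, -0.0]
contact_force: [0.2, -0.3, -3.7]
gripper_width: 24.6
```

Continuing in 1.5 mm steps.

jog_arm(
  rows=[
    [[0, 0, 0.15], [0, 0, 0], 1],
    [[0, 0, 0], [0, 0, 0], 1],
  ],
)

```text
clock: 10.38
position: [515.3, -292.1, 111.4]
ee_rot: [-0.681, 0.733, 0.0, -0.0]
contact_force: [0.6, -0.3, -3.9]
gripper_width: 24.2
```

jog_arm(
  rows=[
    [[0, 0, 0.15], [0, 0, 0], 1],
    [[0, 0, 0], [0, 0, 0], 1],
  ],
)

```text
clock: 10.62
position: [515.4, -292.0, 109.9]
ee_rot: [-0.681, 0.733, 0.0, -0.0]
contact_force: [0.2, 0.3, -4.0]
gripper_width: 24.3
```

jog_arm(
  rows=[
    [[0, 0, 0.1], [0, 0, 0], 1],
    [[0, 0, 0], [0, 0, 0], 1],
  ],
)

```text
clock: 10.88
position: [515.5, -292.1, 109.0]
ee_rot: [-0.681, 0.733, -0.0, 0.0]
contact_force: [0.7, -0.6, -3.5]
gripper_width: 24.3
```

jog_arm(
  rows=[
    [[0, 0, 0.1], [0, 0, 0], 1],
    [[0, 0, 0], [0, 0, 0], 1],
  ],
)

```text
clock: 11.12
position: [515.5, -292.1, 108.2]
ee_rot: [-0.681, 0.733, -0.0, 0.0]
contact_force: [-0.9, 0.6, -1.3]
gripper_width: 24.5
```

jog_arm(
  rows=[
    [[0, 0, 0.1], [0, 0, 0], 1],
    [[0, 0, 0], [0, 0, 0], 1],
  ],
)

```text
clock: 11.38
position: [515.6, -292.2, 107.5]
ee_rot: [-0.681, 0.733, -0.0, 0.0]
contact_force: [-0.8, 0.7, 0.6]
gripper_width: 24.5
```

jog_arm(
  rows=[
    [[0, 0, 0.1], [0, 0, 0], 1],
    [[0, 0, 0], [0, 0, 0], 1],
  ],
)

```text
clock: 11.62
position: [515.6, -292.3, 106.7]
ee_rot: [-0.681, 0.733, -0.0, 0.0]
contact_force: [-1.9, 1.7, 4.5]
gripper_width: 24.7
```

jog_arm(
  rows=[
    [[0, 0, 0.1], [0, 0, 0], 1],
    [[0, 0, 0], [0, 0, 0], 1],
  ],
)

```text
clock: 11.88
position: [515.6, -292.2, 105.2]
ee_rot: [-0.681, 0.733, -0.0, 0.0]
contact_force: [-1.4, 2.1, 4.6]
gripper_width: 24.3
```

jog_arm(
  rows=[
    [[0, 0, -0.05], [0, 0, 0], 1],
    [[0, 0, 0], [0, 0, 0], 3],
    [[0, 0, 0], [0, 0, 0], 5],
    [[0, 0, 0], [0, 0, 0], 6],
  ],
)

```text
clock: 12.38
position: [515.5, -292.1, 105.3]
ee_rot: [-0.681, 0.733, 0.0, 0.0]
contact_force: [0.1, -0.2, 0.0]
gripper_width: 60.3
```

```bash
python3 - <<'E'
from h import *
tip();s=snap('side','s6');snap('wrist','w6')
cv2.imwrite('pics/c6.png',cv2.resize(s[100:190,250:350],(600,540),interpolation=3)[:,:,::-1])
E
```

```text
t 12.38 P [ 515.52 -292.1   105.26] F [ 0.12 -0.22  0.04] w 60.3 yaw_y 175.78 z [-0.  0. -1.]
```

View pics/c6.png

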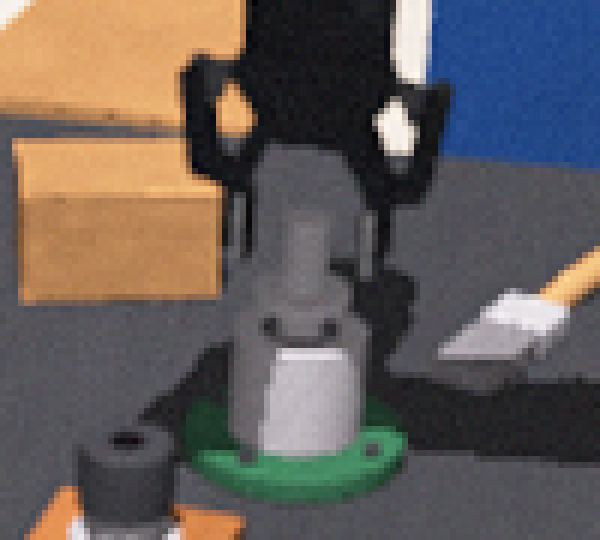

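View pics/w6.png

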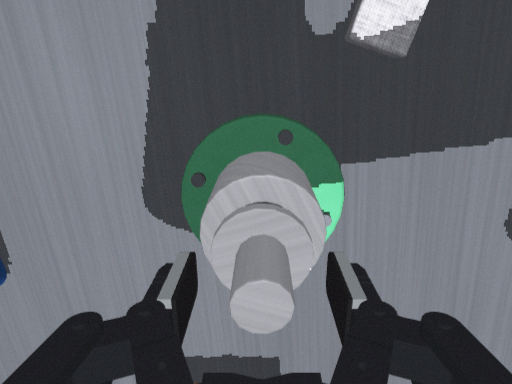

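jog_arm(
  rows=[
    [[0, 0, -2], [0, 0, 0], 6],
    [[0, 0, -5], [0, 0, 0], 6],
    [[0, 0, -5], [0, 0, 0], 6],
    [[-4, 0, 0], [0, 0, 0], 6],
    [[-5.5, 0, 0], [0, 0, 0], 6],
    [[-5.5, 0, 0], [0, 0, 0], 6],
    [[-5.5, 0, 0], [0, 0, 0], 6],
    [[-5.5, 0, 0], [0, 0, 0], 6],
    [[-5.5, 0, 0], [0, 0, 0], 6],
    [[-5.5, 0, 0], [0, 0, 0], 6],
  ],
)

```text
clock: 13.72
position: [542.6, 78.7, 225.8]
ee_rot: [-0.681, 0.733, -0.0, 0.0]
contact_force: [1.0, -0.6, 0.5]
gripper_width: 60.1
```

```bash
python3 - <<'E'
from h import *
tip();plan([526,295,190],n=5)
E
```

```text
t 13.72 P [542.55  78.74 225.76] F [ 1.   -0.64  0.53] w 60.1 yaw_y 175.79 z [ 7.e-04  2.e-04 -1.e+00]
n 5 rv [-0.04  0.02  0.  ] dp [-16.6 216.3 -35.8]
[[np.float64(-4.29), np.float64(0.65), np.float64(0.72)], [np.float64(-0.01), np.float64(0.0), np.float64(0.0)]]
[[np.float64(-4.29), np.float64(0.65), np.float64(0.72)], [np.float64(-0.01), np.float64(0.0), np.float64(0.0)]]
[[np.float64(-4.29), np.float64(0.65), np.float64(0.72)], [np.float64(-0.01), np.float64(0.0), np.float64(0.0)]]
[[np.float64(-4.29), np.float64(0.65), np.float64(0.72)], [np.float64(-0.01), np.float64(0.0), np.float64(0.0)]]
[[np.float64(-4.29), np.float64(0.65), np.float64(0.72)], [np.float64(-0.01), np.float64(0.0), np.float64(0.0)]]
```

jog_arm(
  rows=[
    [[-4.29, 0.65, 0.72], [0, 0, 0], 6],
    [[-4.29, 0.65, 0.72], [0, 0, 0], 6],
    [[-4.29, 0.65, 0.72], [0, 0, 0], 6],
    [[-4.29, 0.65, 0.72], [0, 0, 0], 6],
    [[-4.29, 0.65, 0.72], [0, 0, 0], 5],
    [[0, 0, 0], [0, 0, 0], 5],
    [[0, 0, 0], [0, 0, 0], 5],
  ],
)

```text
clock: 14.6
position: [525.8, 292.9, 189.4]
ee_rot: [-0.681, 0.733, -0.0, -0.0]
contact_force: [-0.5, 0.5, -0.4]
gripper_width: 49.9
```

```bash
python3 - <<'E'
from h import *
tip();snap('wrist','w7')
w=cv2.imread('pics/w7.png')
cv2.imwrite('pics/cw7.png',cv2.resize(w[140:290,180:330],(600,600),interpolation=3))
print(proj('wrist',[[526,295,76],[526,295,16]]))
E
```

```text
t 14.6 P [525.84 292.94 189.4 ] F [-0.51  0.48 -0.39] w 49.9 yaw_y 175.8 z [-3.e-04 -4.e-04 -1.e+00]
[[263.25935933 190.2136215 ]
 [262.97840252 170.22443962]]
```

View pics/cw7.png

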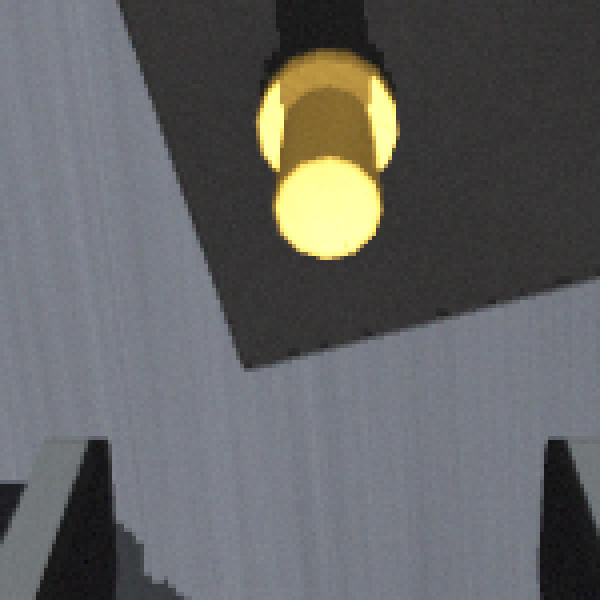

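```bash
python3 - <<'E'
from h import *
print(atz('wrist',(261.7,191.7),76)); plan([526,295.3,100],n=1)
E
```

```text
[527.32331876 296.15029743  76.        ]
n 1 rv [ 0.   -0.01  0.  ] dp [ -0.    2.8 -89.7]
[[np.float64(-0.28), np.float64(0.02), np.float64(8.97)], [np.float64(0.0), np.float64(-0.01), np.float64(0.0)]]
```

jog_arm(
  rows=[
    [[-0.25, 0, 3], [0, 0, 0], 5],
    [[0, 0, 5], [0, 0, 0], 5],
    [[0, 0, 5], [0, 0, 0], 5],
    [[0, 0, 2.5], [0, 0, 0], 5],
    [[0, 0, 1], [0, 0, 0], 5],
    [[0, 0, 0], [0, 0, 0], 5],
  ],
)

```text
clock: 15.4
position: [526.7, 295.2, 24.9]
ee_rot: [-0.68, 0.733, -0.0, 0.0]
contact_force: [-0.2, -0.0, 0.0]
gripper_width: 50.2
```

```bash
python3 - <<'E'
from h import *
tip();snap('wrist','w8')
E
```

```text
t 15.4 P [526.67 295.2   24.9 ] F [-0.24 -0.03  0.01] w 50.2 yaw_y 175.74 z [ 4.e-04  1.e-04 -1.e+00]
```

View pics/w8.png

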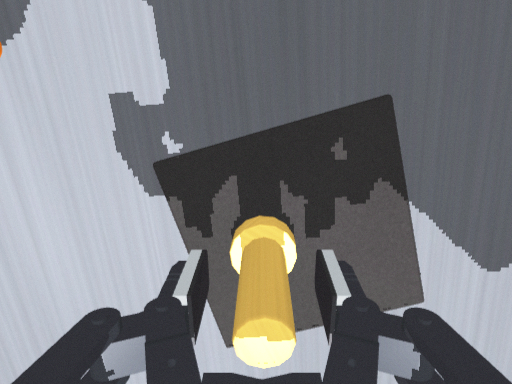

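jog_arm(
  rows=[
    [[0, 0, 0.55], [0, 0, 0], 5],
    [[0, 0, 0], [0, 0, 0], 3],
    [[0, 0, 0], [0, 0, 0], 1],
    [[0, 0, 0], [0, 0, 0], 1],
    [[0, 0, 0], [0, 0, 0], 1],
    [[0, 0, 0], [0, 0, 0], 1],
  ],
)

```text
clock: 16.2
position: [526.2, 295.9, 19.7]
ee_rot: [-0.681, 0.733, -0.0, 0.0]
contact_force: [-2.2, -0.1, 5.6]
gripper_width: 20.6
```

jog_arm(
  rows=[
    [[0, 0, -0.5], [0, 0, 0], 1],
    [[0, 0, -2], [0, 0, 0], 1],
    [[0, 0, -4], [0, 0, 0], 1],
    [[0, 0, -5], [0, 0, 0], 1],
    [[0, 0, -5], [0, 0, 0], 1],
    [[0, 0, -4], [0, 0, 0], 1],
    [[0, 0, 0], [0, 0, 0], 1],
    [[0, 0, 0], [0, 0, 0], 1],
  ],
)

```text
clock: 17.2
position: [525.1, 295.1, 222.1]
ee_rot: [-0.68, 0.733, 0.001, -0.002]
contact_force: [0.6, 0.2, -3.5]
gripper_width: 20.8
```

```bash
python3 - <<'E'
from h import *
tip();snap('wrist','w9');s=snap('side','s9')
cv2.imwrite('pics/c9.png',cv2.resize(s[80:330,150:350],(480,600),interpolation=3)[:,:,::-1])
plan([515.5,-292.1,205],n=11)
E
```

```text
t 17.2 P [525.11 295.11 222.06] F [ 0.59  0.15 -3.51] w 20.8 yaw_y 175.75 z [-0.0032 -0.0014 -1.    ]
n 11 rv [ 0.21 -0.18  0.  ] dp [  -9.7 -587.1  -16.4]
[[np.float64(5.33), np.float64(-0.31), np.float64(0.16)], [np.float64(0.02), np.float64(-0.02), np.float64(0.0)]]
[[np.float64(5.33), np.float64(-0.31), np.float64(0.16)], [np.float64(0.02), np.float64(-0.02), np.float64(0.0)]]
[[np.float64(5.33), np.float64(-0.31), np.float64(0.16)], [np.float64(0.02), np.float64(-0.02), np.float64(0.0)]]
[[np.float64(5.33), np.float64(-0.31), np.float64(0.16)], [np.float64(0.02), np.float64(-0.02), np.float64(0.0)]]
[[np.float64(5.33), np.float64(-0.31), np.float64(0.16)], [np.float64(0.02), np.float64(-0.02), np.float64(0.0)]]
[[np.float64(5.33), np.float64(-0.31), np.float64(0.16)], [np.float64(0.02), np.float64(-0.02), np.float64(0.0)]]
[[np.float64(5.33), np.float64(-0.31), np.float64(0.16)], [np.float64(0.02), np.float64(-0.02), np.float64(0.0)]]
[[np.float64(5.33), np.float64(-0.31), np.float64(0.15)], [np.float64(0.02), np.float64(-0.02), np.float64(0.0)]]
[[np.float64(5.33), np.float64(-0.31), np.float64(0.15)], [np.float64(0.02), np.float64(-0.02), np.float64(0.0)]]
[[np.float64(5.33), np.float64(-0.31), np.float64(0.15)], [np.float64(0.02), np.float64(-0.02), np.float64(0.0)]]
[[np.float64(5.33), np.float64(-0.31), np.float64(0.15)], [np.float64(0.02), np.float64(-0.02), np.float64(0.0)]]
```

View pics/w9.png

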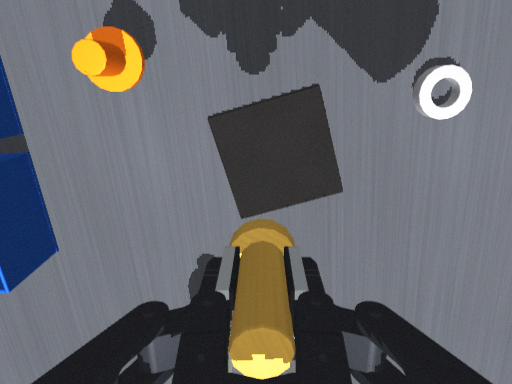

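View pics/c9.png

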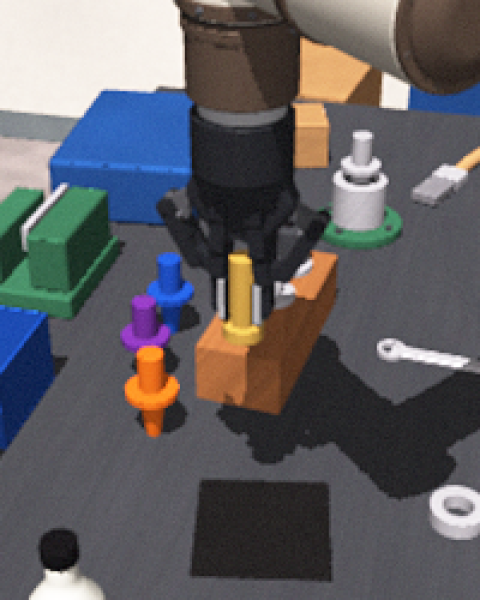

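jog_arm(
  rows=[
    [[3.5, -0.2, 0], [0, 0, 0], 1],
    [[5.5, -0.32, 0], [0, 0, 0], 1],
    [[5.5, -0.32, 0], [0, 0, 0], 1],
    [[5.5, -0.32, 0], [0, 0, 0], 1],
    [[5.5, -0.32, 0], [0, 0, 0], 1],
    [[5.5, -0.32, 0], [0, 0, 0], 1],
    [[5.5, -0.32, 0], [0, 0, 0], 1],
    [[5.5, -0.32, 0], [0, 0, 0], 1],
    [[5.5, -0.32, 0], [0, 0, 0], 1],
    [[5.5, -0.32, 0], [0, 0, 0], 1],
  ],
)

```text
clock: 18.55
position: [517.1, -236.7, 222.3]
ee_rot: [-0.681, 0.733, 0.001, -0.001]
contact_force: [1.3, -0.3, -2.3]
gripper_width: 20.7
```

jog_arm(
  rows=[
    [[3.6, -0.2, 0], [0, 0, 0], 1],
    [[1.5, -0.1, 0.8], [0, 0, 0], 1],
    [[0, 0, 0.8], [0, 0, 0], 1],
    [[0, 0, 0], [0, 0, 0], 1],
    [[0, 0, 0], [0, 0, 0], 1],
  ],
)

```text
clock: 19.18
position: [517.5, -285.1, 208.1]
ee_rot: [-0.681, 0.732, -0.0, -0.0]
contact_force: [-0.1, -0.6, -2.5]
gripper_width: 20.4
```

```bash
python3 - <<'E'
from h import *
tip();s=snap('side','s10');snap('wrist','w10')
cv2.imwrite('pics/c10.png',cv2.resize(s[70:190,250:350],(500,600),interpolation=3)[:,:,::-1])
plan([515.5,-292.1,180],n=2)
E
```

```text
t 19.18 P [ 517.49 -285.13  208.09] F [-0.07 -0.61 -2.51] w 20.4 yaw_y 175.89 z [-0.e+00 -1.e-04 -1.e+00]
n 2 rv [-0.05 -0.01 -0.  ] dp [ -2.1  -6.7 -28.5]
[[np.float64(0.34), np.float64(0.08), np.float64(1.43)], [np.float64(-0.02), np.float64(-0.01), np.float64(-0.0)]]
[[np.float64(0.34), np.float64(0.08), np.float64(1.43)], [np.float64(-0.02), np.float64(-0.01), np.float64(-0.0)]]
```

View pics/c10.png

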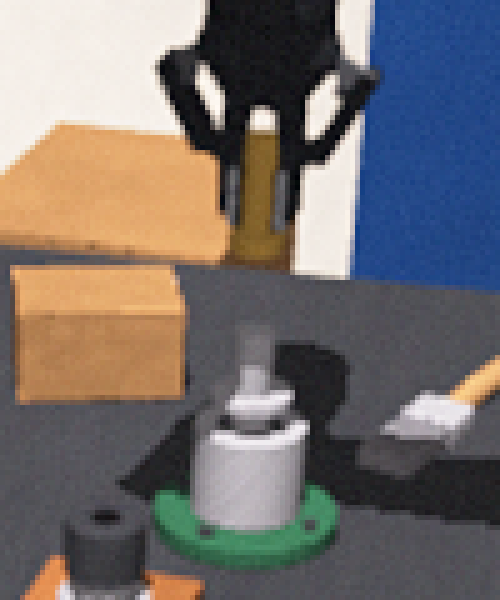

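View pics/w10.png

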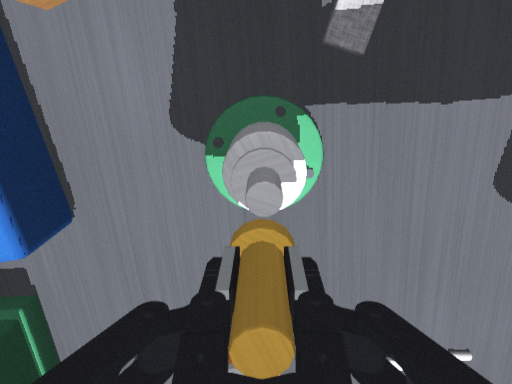

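```bash
python3 - <<'E'
from h import *
print(proj('wrist',[[515.5,-292.1,138],[515.5,-292.1,98]]),atz('wrist',(263.8,199),138))
E
```

```text
[[265.81378392 197.62993065]
 [265.26386605 180.08721944]] [ 516.90061407 -291.22896161  138.        ]
```

jog_arm(
  rows=[
    [[0.34, 0.08, 1.4], [0, 0, 0], 1],
    [[0.34, 0.08, 1.4], [0, 0, 0], 1],
    [[0, 0, 0], [0, 0, 0], 1],
  ],
)

```text
clock: 19.65
position: [513.7, -292.7, 177.7]
ee_rot: [-0.68, 0.733, 0.002, -0.001]
contact_force: [-0.4, -0.6, -2.5]
gripper_width: 20.9
```

jog_arm(
  rows=[
    [[0, 0, 1], [0, 0, 0], 1],
    [[0, 0, 0.7], [0, 0, 0], 1],
    [[0, 0, 0], [0, 0, 0], 1],
    [[0, 0, 0], [0, 0, 0], 1],
  ],
)

```text
clock: 20.15
position: [515.3, -292.9, 163.2]
ee_rot: [-0.681, 0.733, -0.0, 0.0]
contact_force: [0.4, 0.1, -2.2]
gripper_width: 20.6
```

```bash
python3 - <<'E'
from h import *
tip();s=snap('side','s11');snap('wrist','w11')
cv2.imwrite('pics/c11.png',cv2.resize(s[70:190,250:350],(500,600),interpolation=3)[:,:,::-1])
E
```

```text
t 20.15 P [ 515.29 -292.95  163.22] F [ 0.35  0.12 -2.22] w 20.6 yaw_y 175.79 z [ 4.e-04 -3.e-04 -1.e+00]
```

View pics/c11.png

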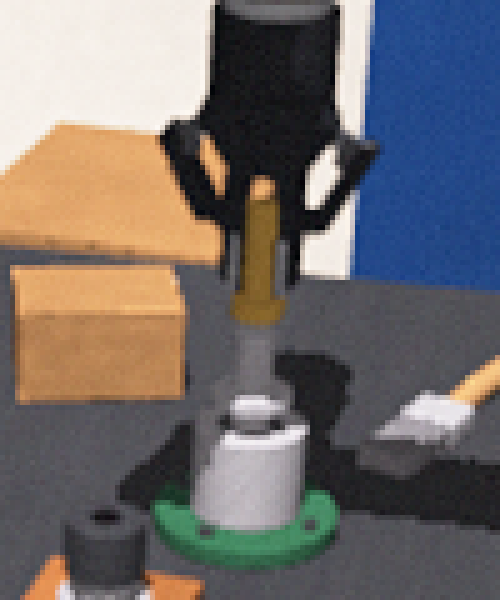

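View pics/w11.png

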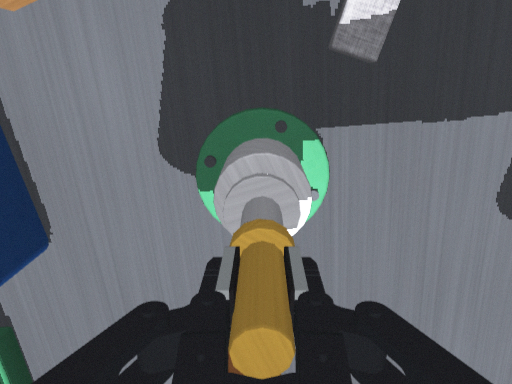

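jog_arm(
  rows=[
    [[-0.06, 0, 0.5], [0, 0, 0], 1],
    [[0, 0, 0.2], [0, 0, 0], 1],
    [[0, 0, 0], [0, 0, 0], 1],
  ],
)

```text
clock: 20.62
position: [514.9, -292.2, 155.7]
ee_rot: [-0.681, 0.733, 0.0, -0.0]
contact_force: [-0.2, 0.5, -1.9]
gripper_width: 20.5
```

jog_arm(
  rows=[
    [[0, 0, 0.15], [0, 0, 0], 1],
    [[0, 0, 0], [0, 0, 0], 1],
  ],
)

```text
clock: 20.88
position: [515.1, -292.3, 154.4]
ee_rot: [-0.681, 0.733, 0.0, -0.0]
contact_force: [0.9, -1.0, -2.3]
gripper_width: 20.6
```

jog_arm(
  rows=[
    [[0, 0, 0.15], [0, 0, 0], 1],
    [[0, 0, 0], [0, 0, 0], 1],
  ],
)

```text
clock: 21.12
position: [515.2, -292.3, 153.1]
ee_rot: [-0.681, 0.733, -0.0, 0.0]
contact_force: [0.7, -0.5, -2.6]
gripper_width: 20.6
```

jog_arm(
  rows=[
    [[0, 0, 0.15], [0, 0, 0], 1],
    [[0, 0, 0], [0, 0, 0], 1],
  ],
)

```text
clock: 21.38
position: [515.4, -292.5, 152.2]
ee_rot: [-0.681, 0.733, -0.001, 0.0]
contact_force: [-0.2, 0.4, 0.8]
gripper_width: 20.8
```

jog_arm(
  rows=[
    [[0, 0, 0.15], [0, 0, 0], 1],
    [[0, 0, 0], [0, 0, 0], 1],
  ],
)

```text
clock: 21.62
position: [515.5, -292.5, 150.6]
ee_rot: [-0.681, 0.733, -0.001, 0.0]
contact_force: [-1.4, 0.7, 3.4]
gripper_width: 20.6
```

jog_arm(
  rows=[
    [[0, 0, 0.15], [0, 0, 0], 1],
    [[0, 0, 0], [0, 0, 0], 1],
  ],
)

```text
clock: 21.88
position: [515.8, -292.7, 150.3]
ee_rot: [-0.681, 0.732, -0.001, 0.0]
contact_force: [-1.3, 0.7, 8.2]
gripper_width: 20.8
```

jog_arm(
  rows=[
    [[0, 0, 0.15], [0, 0, 0], 1],
    [[0, 0, 0], [0, 0, 0], 1],
  ],
)

```text
clock: 22.12
position: [516.2, -293.0, 150.3]
ee_rot: [-0.681, 0.732, -0.002, 0.0]
contact_force: [-3.4, 1.3, 13.6]
gripper_width: 20.9
```

jog_arm(
  rows=[
    [[0, 0, 0.1], [0, 0, 0], 1],
    [[0, 0, 0], [0, 0, 0], 1],
  ],
)

```text
clock: 22.38
position: [516.4, -293.2, 150.3]
ee_rot: [-0.681, 0.732, -0.003, 0.0]
contact_force: [-3.1, 2.4, 17.5]
gripper_width: 20.8
```

jog_arm(
  rows=[
    [[0, 0, -0.5], [0, 0, 0], 1],
    [[0, 0, -1], [0, 0, 0], 1],
    [[0, 0, -1.5], [0, 0, 0], 1],
    [[0, 0, 0], [0, 0, 0], 1],
    [[0, 0, 0], [0, 0, 0], 1],
  ],
)

```text
clock: 23.0
position: [514.9, -292.1, 175.7]
ee_rot: [-0.681, 0.733, 0.0, 0.0]
contact_force: [-0.2, -0.4, -3.4]
gripper_width: 21.0
```

```bash
python3 - <<'E'
from h import *
tip();s=snap('side','s12');snap('wrist','w12')
cv2.imwrite('pics/c12.png',cv2.resize(s[70:190,250:350],(500,600),interpolation=3)[:,:,::-1])
E
```

```text
t 23.0 P [ 514.9  -292.1   175.68] F [-0.22 -0.41 -3.44] w 21.0 yaw_y 175.77 z [-5.e-04  5.e-04 -1.e+00]
```

View pics/c12.png

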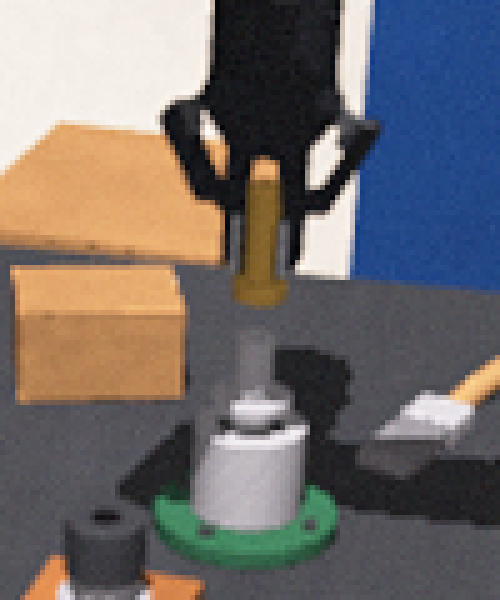

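View pics/w12.png

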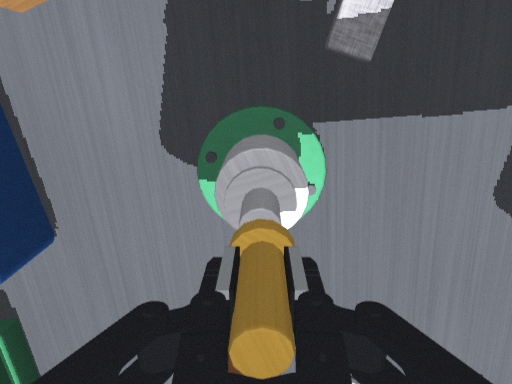

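jog_arm(
  rows=[
    [[0, -0.04, 1.3], [0, 0, 0], 1],
    [[0, 0, 0.9], [0, 0, 0], 1],
    [[0, 0, 0], [0, 0, 0], 1],
  ],
)

```text
clock: 23.48
position: [514.6, -292.0, 152.3]
ee_rot: [-0.681, 0.733, 0.002, -0.001]
contact_force: [1.1, -0.6, -2.9]
gripper_width: 21.0
```

jog_arm(
  rows=[
    [[0, 0, 0.2], [0, 0, 0], 1],
    [[0, 0, 0.1], [0, 0, 0], 1],
    [[0, 0, 0], [0, 0, 0], 1],
  ],
)

```text
clock: 23.85
position: [515.6, -292.3, 151.2]
ee_rot: [-0.681, 0.733, -0.0, 0.0]
contact_force: [-0.1, -0.4, -2.9]
gripper_width: 20.7
```

jog_arm(
  rows=[
    [[0, 0, 0.15], [0, 0, 0], 1],
    [[0, 0, 0], [0, 0, 0], 1],
  ],
)

```text
clock: 24.1
position: [515.9, -292.5, 150.4]
ee_rot: [-0.681, 0.733, -0.001, 0.0]
contact_force: [0.9, 0.6, 1.8]
gripper_width: 20.8
```

jog_arm(
  rows=[
    [[0, 0, 0.15], [0, 0, 0], 1],
    [[0, 0, 0], [0, 0, 0], 1],
  ],
)

```text
clock: 24.35
position: [516.3, -292.8, 150.4]
ee_rot: [-0.681, 0.732, -0.001, 0.0]
contact_force: [-1.9, 1.2, 6.6]
gripper_width: 20.9
```

jog_arm(
  rows=[
    [[0, 0, 0.2], [0, 0, 0], 1],
    [[0, 0, 0], [0, 0, 0], 1],
  ],
)

```text
clock: 24.6
position: [516.8, -293.2, 150.3]
ee_rot: [-0.681, 0.732, -0.003, 0.0]
contact_force: [-2.9, 2.1, 14.7]
gripper_width: 20.8
```

jog_arm(
  rows=[
    [[0, 0, 0.15], [0, 0, 0], 1],
    [[0, 0, 0], [0, 0, 0], 1],
  ],
)

```text
clock: 24.85
position: [517.2, -293.5, 150.3]
ee_rot: [-0.681, 0.732, -0.003, 0.0]
contact_force: [-4.7, 4.6, 20.2]
gripper_width: 20.3
```

jog_arm(
  rows=[
    [[0, 0, 0.1], [0, 0, 0], 1],
    [[0, 0, 0], [0, 0, 0], 1],
  ],
)

```text
clock: 25.1
position: [517.4, -293.7, 150.2]
ee_rot: [-0.681, 0.732, -0.004, 0.001]
contact_force: [-5.2, 3.5, 22.6]
gripper_width: 20.4
```

jog_arm(
  rows=[
    [[0, 0, -0.5], [0, 0, 0], 1],
    [[0, 0, -1.5], [0, 0, 0], 1],
    [[0, 0, -0.8], [0, 0, 0], 1],
    [[0, 0, 0], [0, 0, 0], 1],
    [[0, 0, 1], [0, 0, 0], 1],
    [[0, 0, 0.7], [0, 0, 0], 1],
    [[0, 0, 0], [0, 0, 0], 1],
  ],
)

```text
clock: 25.98
position: [514.7, -292.0, 152.8]
ee_rot: [-0.681, 0.733, 0.001, -0.001]
contact_force: [-0.3, 1.1, -2.5]
gripper_width: 20.8
```

jog_arm(
  rows=[
    [[0, 0, 0.25], [0, 0, 0], 1],
    [[0, 0, 0.2], [0, 0, 0], 1],
    [[0, 0, 0], [0, 0, 0], 1],
  ],
)

```text
clock: 26.35
position: [515.7, -292.4, 150.5]
ee_rot: [-0.681, 0.733, -0.0, 0.0]
contact_force: [-0.2, -0.6, -1.5]
gripper_width: 20.8
```

jog_arm(
  rows=[
    [[0, 0, 0.25], [0, 0, 0], 1],
    [[0, 0, 0.1], [0, 0, 0], 1],
    [[0, 0, 0], [0, 0, 0], 1],
  ],
)

```text
clock: 26.72
position: [516.5, -293.1, 150.3]
ee_rot: [-0.681, 0.732, -0.002, 0.0]
contact_force: [-2.7, 2.0, 11.8]
gripper_width: 20.3
```

jog_arm(
  rows=[
    [[0, 0, 0.15], [0, 0, 0], 1],
    [[0, 0, 0.05], [0, 0, 0], 1],
    [[0, 0, 0], [0, 0, 0], 1],
  ],
)

```text
clock: 27.1
position: [516.9, -293.4, 150.3]
ee_rot: [-0.681, 0.732, -0.003, 0.0]
contact_force: [-4.6, 3.0, 18.1]
gripper_width: 20.8
```

jog_arm(
  rows=[
    [[0, 0, -0.5], [0, 0, 0], 1],
    [[0, 0, -2], [0, 0, 0], 1],
    [[0, 0, -4], [0, 0, 0], 1],
    [[0, 0, -1], [0, 0, 0], 1],
    [[0, 0, 0], [0, 0, 0], 1],
  ],
)

```text
clock: 27.72
position: [515.4, -292.0, 219.0]
ee_rot: [-0.68, 0.733, 0.0, 0.0]
contact_force: [-0.1, -0.3, -3.6]
gripper_width: 21.0
```

```bash
python3 - <<'E'
from h import *
tip();s=snap('side','s13');snap('wrist','w13')
cv2.imwrite('pics/c13.png',cv2.resize(s[70:190,250:350],(500,600),interpolation=3)[:,:,::-1])
plan([526.3,295.6,222],n=11)
E
```

```text
t 27.73 P [ 515.4  -292.    218.99] F [-0.15 -0.33 -3.62] w 21.0 yaw_y 175.76 z [ 3.e-04  8.e-04 -1.e+00]
n 11 rv [ 0.19  0.09 -0.  ] dp [ 11.8 587.4   4.6]
[[np.float64(-5.33), np.float64(0.29), np.float64(-0.03)], [np.float64(0.02), np.float64(0.01), np.float64(-0.0)]]
[[np.float64(-5.33), np.float64(0.29), np.float64(-0.03)], [np.float64(0.02), np.float64(0.01), np.float64(-0.0)]]
[[np.float64(-5.33), np.float64(0.29), np.float64(-0.03)], [np.float64(0.02), np.float64(0.01), np.float64(-0.0)]]
[[np.float64(-5.33), np.float64(0.29), np.float64(-0.04)], [np.float64(0.02), np.float64(0.01), np.float64(-0.0)]]
[[np.float64(-5.33), np.float64(0.29), np.float64(-0.04)], [np.float64(0.02), np.float64(0.01), np.float64(-0.0)]]
[[np.float64(-5.33), np.float64(0.29), np.float64(-0.04)], [np.float64(0.02), np.float64(0.01), np.float64(-0.0)]]
[[np.float64(-5.33), np.float64(0.29), np.float64(-0.04)], [np.float64(0.02), np.float64(0.01), np.float64(-0.0)]]
[[np.float64(-5.33), np.float64(0.29), np.float64(-0.04)], [np.float64(0.02), np.float64(0.01), np.float64(-0.0)]]
[[np.float64(-5.33), np.float64(0.29), np.float64(-0.04)], [np.float64(0.02), np.float64(0.01), np.float64(-0.0)]]
[[np.float64(-5.33), np.float64(0.29), np.float64(-0.04)], [np.float64(0.02), np.float64(0.01), np.float64(-0.0)]]
[[np.float64(-5.33), np.float64(0.29), np.float64(-0.04)], [np.float64(0.02), np.float64(0.01), np.float64(-0.0)]]
```

View pics/c13.png

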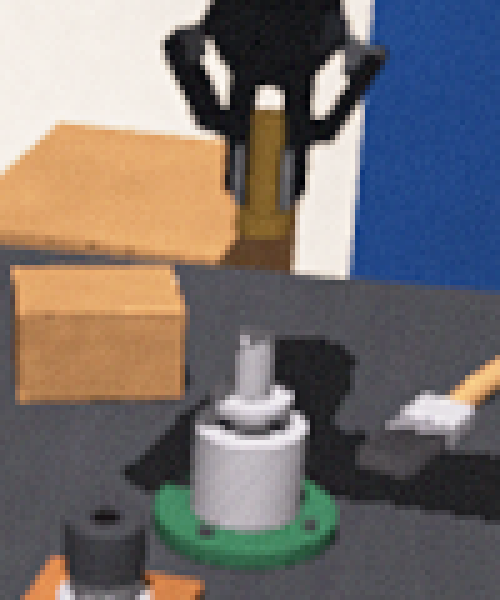

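View pics/w13.png

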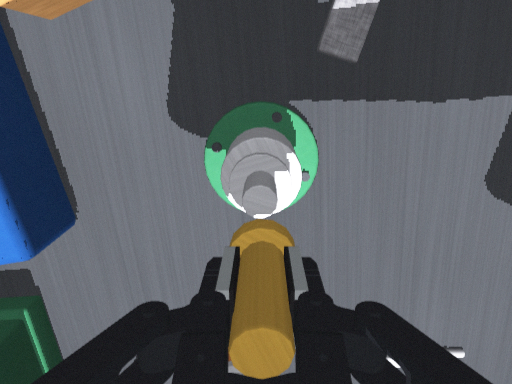

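jog_arm(
  rows=[
    [[-3.5, 0.17, 0], [0, 0, 0], 1],
    [[-5.5, 0.25, 0], [0, 0, 0], 1],
    [[-5.5, 0.25, 0], [0, 0, 0], 1],
    [[-5.5, 0.25, 0], [0, 0, 0], 1],
    [[-5.5, 0.25, 0], [0, 0, 0], 1],
    [[-5.5, 0.25, 0], [0, 0, 0], 1],
    [[-5.5, 0.25, 0], [0, 0, 0], 1],
    [[-5.5, 0.25, 0], [0, 0, 0], 1],
    [[-5.5, 0.25, 0], [0, 0, 0], 1],
    [[-5.5, 0.25, 0], [0, 0, 0], 1],
  ],
)

```text
clock: 29.08
position: [529.4, 239.5, 217.6]
ee_rot: [-0.681, 0.733, 0.0, -0.002]
contact_force: [0.5, 0.0, -2.5]
gripper_width: 20.7
```

```bash
python3 - <<'E'
from h import *
tip();plan([519,294,150],n=2)
E
```

```text
t 29.07 P [529.43 239.48 217.61] F [ 0.48  0.04 -2.5 ] w 20.7 yaw_y 175.79 z [-0.0027 -0.0018 -1.    ]
n 2 rv [ 0.15 -0.11  0.  ] dp [-10.4  54.5 -67.6]
[[np.float64(-2.69), np.float64(0.71), np.float64(3.38)], [np.float64(0.07), np.float64(-0.06), np.float64(0.0)]]
[[np.float64(-2.68), np.float64(0.72), np.float64(3.38)], [np.float64(0.07), np.float64(-0.06), np.float64(0.0)]]
```

jog_arm(
  rows=[
    [[-2.7, 0.7, 3.4], [0, 0, 0], 1],
    [[-2.7, 0.7, 3.4], [0, 0, 0], 1],
    [[0, 0, 4], [0, 0, 0], 1],
    [[0, 0, 4], [0, 0, 0], 1],
    [[0, 0, 2.5], [0, 0, 0], 1],
    [[0, 0, 0], [0, 0, 0], 1],
    [[0, 0, 0], [0, 0, 0], 1],
  ],
)

```text
clock: 29.95
position: [520.8, 293.2, 46.8]
ee_rot: [-0.681, 0.733, -0.0, 0.0]
contact_force: [-0.4, 0.6, -2.7]
gripper_width: 20.9
```

```bash
python3 - <<'E'
from h import *
tip();s=snap('side','s14');snap('wrist','w14')
cv2.imwrite('pics/c14.png',cv2.resize(s[200:340,190:330],(600,600),interpolation=3)[:,:,::-1])
E
```

```text
t 29.95 P [520.8  293.17  46.82] F [-0.41  0.57 -2.67] w 20.9 yaw_y 175.8 z [ 6.e-04  1.e-04 -1.e+00]
```

View pics/c14.png

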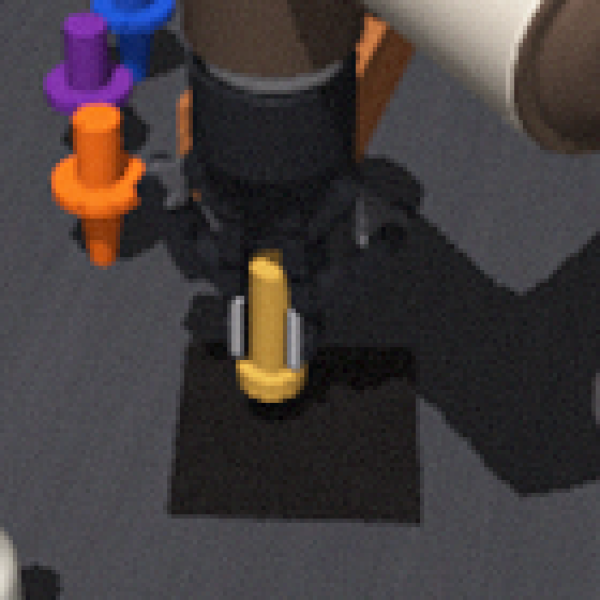

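View pics/w14.png

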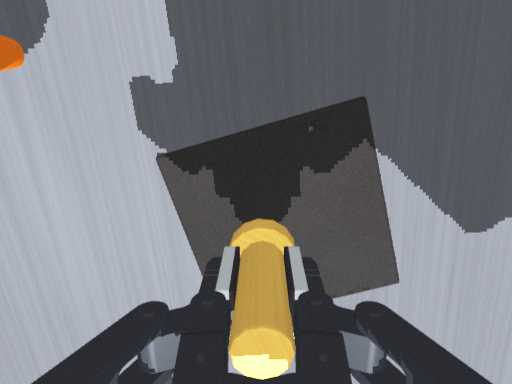

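Over the mat. Lowering gently until contact near TCP z = 19.7.

jog_arm(
  rows=[
    [[0, 0, 1.2], [0, 0, 0], 1],
    [[0, 0, 0.9], [0, 0, 0], 1],
    [[0, 0, 0.3], [0, 0, 0], 1],
    [[0, 0, 0], [0, 0, 0], 1],
  ],
)

```text
clock: 30.55
position: [520.3, 292.8, 22.1]
ee_rot: [-0.681, 0.733, -0.0, -0.0]
contact_force: [0.5, -0.8, -3.0]
gripper_width: 20.5
```

jog_arm(
  rows=[
    [[0, 0, 0.2], [0, 0, 0], 1],
    [[0, 0, 0], [0, 0, 0], 1],
  ],
)

```text
clock: 30.8
position: [520.4, 292.9, 20.6]
ee_rot: [-0.681, 0.733, 0.0, 0.0]
contact_force: [0.6, -0.0, -2.7]
gripper_width: 21.0
```

jog_arm(
  rows=[
    [[0, 0, 0.1], [0, 0, 0], 1],
    [[0, 0, 0], [0, 0, 0], 1],
  ],
)

```text
clock: 31.05
position: [520.5, 293.1, 19.7]
ee_rot: [-0.681, 0.733, -0.0, 0.0]
contact_force: [-0.2, -0.7, -1.4]
gripper_width: 20.4
```

jog_arm(
  rows=[
    [[0, 0, 0.05], [0, 0, 0], 1],
    [[0, 0, 0], [0, 0, 0], 1],
    [[0, 0, 0], [0, 0, 0], 2.5],
    [[0, 0, 0], [0, 0, 0], 3.5],
    [[0, 0, 0], [0, 0, 0], 5.5],
    [[0, 0, 0], [0, 0, 0], 6],
  ],
)

```text
clock: 31.8
position: [520.4, 292.9, 18.9]
ee_rot: [-0.681, 0.733, -0.0, 0.0]
contact_force: [0.4, -0.3, 0.3]
gripper_width: 59.8
```

jog_arm(
  rows=[
    [[0, 0, -1], [0, 0, 0], 6],
    [[0, 0, -3], [0, 0, 0], 6],
    [[0, 0, -5], [0, 0, 0], 6],
    [[0, 0, -5], [0, 0, 0], 6],
    [[0, 0, -2], [0, 0, 0], 6],
    [[-3, 0, 0], [0, 0, 0], 6],
    [[0, 0, 0], [0, 0, 0], 6],
    [[0, 0, 0], [0, 0, 0], 6],
  ],
)

```text
clock: 32.8
position: [522.2, 322.5, 179.1]
ee_rot: [-0.681, 0.733, 0.0, -0.0]
contact_force: [0.1, -0.7, 0.5]
gripper_width: 59.8
```

```bash
python3 - <<'E'
from h import *
tip();s=snap('side','s15');snap('wrist','w15');t=snap('top','t15')
cv2.imwrite('pics/c15.png',cv2.resize(s[110:330,150:350],(545,600),interpolation=3)[:,:,::-1])
E
```

```text
t 32.8 P [522.24 322.51 179.07] F [ 0.13 -0.66  0.54] w 59.8 yaw_y 175.79 z [-4.e-04 -4.e-04 -1.e+00]
```

View pics/c15.png

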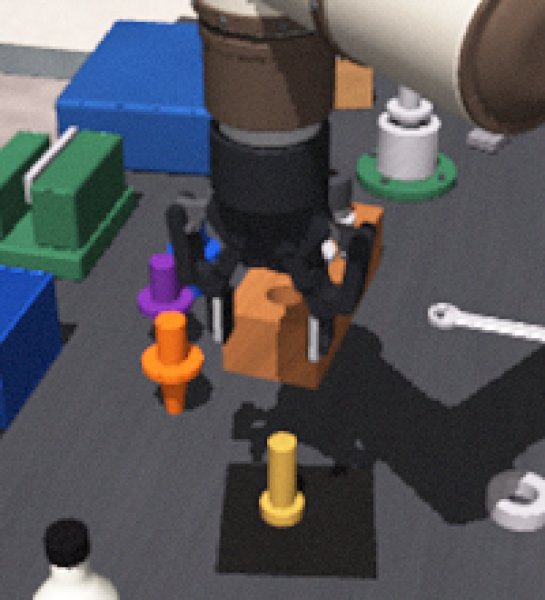

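View pics/w15.png

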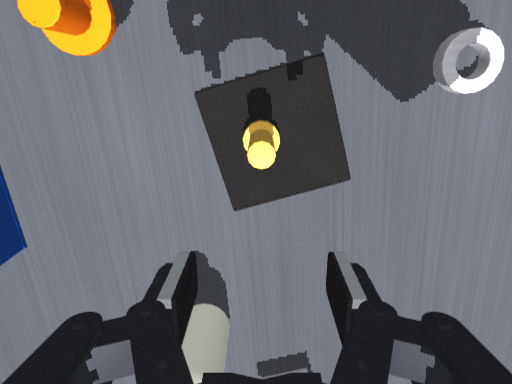

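View pics/t15.png

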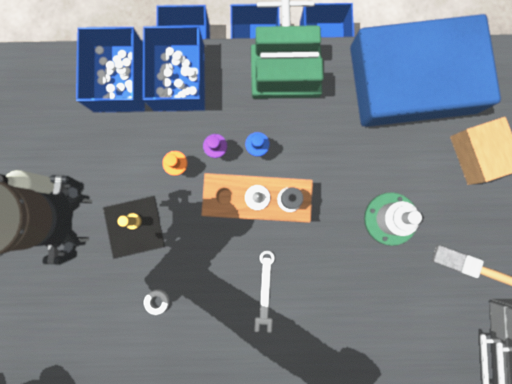

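The bar stands upright on the mat at top-view pixel (131,221). The arbor is upright in the stand at (405,217), and the centre (257,198) and collet (290,200) haven't moved. The gripper is clear of everything, so I'm handing in.

```bash
python3 - <<'E'
from h import *
print(arm.job_done())
E
```

```text
the job is handed in; nothing more can be done
None
```

The job is handed in, at 33 s of the 72 s allowed; no verdict was reported, but my own checks point to the arbor being locked.

- **Setting the arbor:** I took the plain arbor from the end hole of the rack nearest the mat. I set it taper down in the stand at about 4.6 N on the wrist sensor and let go. It may have slid 1–2 mm with the sleeve under that push.
- **Tapping:** I gave it three taps with the bar lifted clear each time. The wrist sensor peaked at 17.5, 22.6 and 18.1 N in the end-of-move readings. The first tap sank it about 2.5 mm to a firm stop. The second and third stopped at the same height within 0.1 mm, so I took it as locked. The second tap went slightly over the 12–20 N guide, though well under the 40 N limit.
- **Last checks:** My estimate puts the flange about 11.6 mm above the rim, inside the 4–16 mm range. The final pictures show the bar upright on its mat, the arbor upright in the stand, the centre and collet in their holes, and the gripper touching nothing.
- **Disagreements:** The camera estimates of the positions differed by 1–2 mm, and by about 4 mm for the side view of the socket mouth. I settled it with the top and wrist cameras and the centring of the grasp.

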